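# Fit the missing corner post of a can rack

## Robot

A 6-joint arm with a two-finger parallel gripper is mounted at the origin on the work surface. World frame = base frame: x ahead of the robot, y to its left, z up, the work surface at z = 0. Lengths are in m, angles in rad, forces in N, time in s.
With the tool pointing down it reaches from about 0.15 to 0.775 m from the base axis. Payload 6.1 kg.
Tool frame: the origin (TCP) lies between the finger pads; the fingertips stand tips_ahead ahead of it and the grasp point (between the pads) is the TCP (tips_ahead is the distance from the TCP to the fingertips, in m); x points along the fingers, y is the direction in which the jaws open and shut, and the axes are right-handed (so a half turn about x gives the same grasp; the last joint's range is limited). The gripper opens to 85 mm and grips with 20 to 120 N. Pads are 22 mm wide; open, the fingers measure 114 mm over their backs; the gripper's body (76 mm by 85 mm) begins 54 mm behind the grasp point. The pads swing forward as they close: fully open they stand 13 mm farther back than shut.
Start: joints at [1.213, 0.126, -0.04, 1.405, 0, 1.571], TCP at [0.184, 0.492, 0.214] pointing down, gripper open.
Joint ranges: [-2.72, 2.72], [-0.95, 1.95], [-1.27, 1.35], [-1.78, 2.02], [-1.46, 1.47], [-3.14, 3.14]. Speed limits (rad/s): [2.39, 2.39, 3.01, 3.14, 3.14, 3.14].

## Interface

Orientations are given as a 3x3 rotation matrix whose columns are the frame's x, y, z axes.
In Python, from workcell import * gives the robot as it stands. Calls block until the motion is done:
- movep(position, orientation): joint-space move of the TCP to a pose.
- movel(position, frame=None, feed=0.15, force_limit=None): straight line of the TCP; frame=None keeps the orientation; feed is the mean speed in m/s. With force_limit (N) it stops when the force on the tool has changed by that much, and returns True; else False.
- move_joints(angles): joint-space move.
- gripper_to(opening): finger opening in m; the grip force is fixed at half the most; returns when the fingers have stopped.
- wait(seconds).
- solve_ik(position, orientation): joint angles nearest the present ones, or None.
- read_camera(name): name is "scene" or "top" or "wrist"; returns a dict with "color" (420x560x3 uint8, red, green, blue), "mtx" (3x3 intrinsics, pixels), "k1" (the pictures are not rectified: a ray, as slopes to the right and down, at radius r is drawn at 1 + k1 r^2 times it, then the intrinsics apply), "rvec" (rotation vector, rad) and "tvec" (3), from world to camera coordinates, as OpenCV has them; the wrist camera has in their place "tool_from_camera" (4x4, takes a point from camera to tool coordinates, whose origin is the TCP and whose axes are the tool frame's). Camera axes: x right, y down, z forward; pixel columns grow to the right and rows downward; lengths in m; the calibration is good to about 2 mm. A picture is of the moment at which its call begins: read the wrist's pose just before it. There is no depth.
A pose or a line that the arm cannot do raises Unreachable and nothing moves.
- sign_off(): hands the job in, once; it reports no verdict.
Readings, each from a call of its own:
- get_time_s(): time.
- get_joint_positions(): joint angles.
- get_dq(): joint speeds.
- get_joint_torque(): joint torques, N m.
- get_tcp_pos(): TCP position.
- get_orientation(): TCP orientation.
- get_ft_force(): force on the tool from outside, world axes, zero at the start.
- get_moment(): the same for the moment, N m.
- get_gripper_width(): finger opening in m.
Only numpy, scipy, OpenCV 4.12 (cv2) and the standard library are available. Lean on these libraries where they do the work, as an engineer would, in place of code of your own. Each camera call takes 0.05 s, during which the arm holds its last target. There are 200 camera calls.

## Task

The can rack lacks a corner post. Pick up the loose black post, lean it in the blue slanted rest with its steel foot down and let go of it, then take it again from there so that it can be set upright, feel with its foot over the grey plate of the rack's empty foot until the spigot finds the hidden socket, and push it fully home. Leave the post standing upright and released, and do not disturb the cans, jar and carton standing around.

Things in the scene. Friction and masses are not known exactly. Their poses are not given: they have to be found in the camera images.
- post: Loose corner post, 150 mm long, about 0.25 kg: black square bar 24 x 24 mm, last 20 mm at the head yellow; at the foot a round steel spigot 22 mm across, 35 mm long, 2 mm end chamfer, below a flat shoulder. Starts lying on the table. Own +x runs from foot to head. Origin: mid-length on the flat side it first lies on; the centre line is 12 mm along own +z. Centre of mass about 79 mm from the foot's end.
- post_tip (a point): Centre of the end face of the steel spigot (foot end of the post), on the centre line.
- post_head (a point): Centre of the yellow end face (head of the post), on the centre line.
- rest: Slanted rest, fixed: a blue rail rising at 45 degrees towards its own +x, on a dark base plate 160 x 90 mm. Rail 96 mm long, 18 mm wide. Its lowest 54 mm run in a pocket 30 mm wide between 6 mm thick cheeks 20 mm above the rail's face, closed at the low end by a stop plate square to the rail. Above the pocket nothing is wider than the rail. Origin: centre of the base plate's underside; z up.
- rest_seat (a point): Inner corner of the rest where the rail's face meets the stop plate, mid width, 30 mm above the table. The rail rises from here at 45 degrees along the rest's +x. A post in the rest lies on the rail, spigot end against the stop, head sticking out, its centre line parallel to the rail and 12 mm off its face.
- rack: Can rack, fixed. Origin on the table under the centre of its empty foot: a black housing 136 mm square with a rim (23 mm wide, top at 54 mm, four yellow marks) round a 90 mm square window that shows a grey plate. Along own -y: a lane of lying cans up to 95 mm high from 70 mm on, and at 280 mm a second foot with its post already in place, 165 mm high.
- window (a point): Centre of the grey plate's face in the empty foot's window, 50 mm above the table. The smooth rigid plate hides a round blind socket, closed flush by a grey sprung plug (yields to 1 N): 26 mm across, 1 mm chamfer, 40 mm deep. Its centre lies up to 8 mm from this point along the rack's x and up to 8 mm along its y. When home, the shoulder sits on the plate and the spigot's end is 35 mm below this point.
- flat_can: Bystander: blue flat tin, 84 mm across, 40 mm high, loose, upright; origin at the centre of its underside.
- soup_can: Bystander: red food can, 68 mm across, 108 mm high, loose, upright; origin at the centre of its underside.
- bean_can: Bystander: green food can, 74 mm across, 110 mm high, loose, upright; origin at the centre of its underside.
- small_can: Bystander: small orange can, 68 mm across, 55 mm high, loose, upright; origin at the centre of its underside.
- jar: Bystander: amber jar with yellow lid, 76 mm across, 120 mm high, loose, upright; origin at the centre of its underside.
- carton: Bystander: cardboard carton 60 x 100 x 50 mm, loose, upright; origin at the centre of its underside.
- fish_can: Bystander: yellow flat tin, 84 mm across, 40 mm high, loose, upright; origin at the centre of its underside.
Not all that is in view belongs to the job. Several things have the shape of the post; the one meant has the colours described above.

How it is judged:
On the way:
1. the post leans in the slanted rest, foot down in the pocket, let go (distance between post_tip and rest_seat below 0.03 m and angle between post's own x axis and vertical between 0.6 and 0.97 rad and angle between the x axis of post and the y axis of rest, either way round above 1.35 rad and contact force between the fingers and post below 0.1 N and linear speed of post below 0.03 m/s), for 0.2 s.
At the end, for the whole second after the job is handed in: The post stands upright (within 0.08 rad) in the socket of the rack's empty foot, fully home: its spigot's end at least 31 mm below the plate's face (35 mm is home) and within 20 mm of the window's centre; it is at rest and released (z of post_tip in the frame of window below -0.031 m and horizontal distance between post_tip and window below 0.02 m and angle between post's own x axis and vertical below 0.08 rad and linear speed of post below 0.02 m/s and contact force between the fingers and post below 0.1 N); the robot touches nothing.
It fails at once if a bystander is pushed more than 40 mm or knocked over (distance of any of flat_can, soup_can, bean_can, small_can, jar, carton, fish_can from where it was at the start of the episode above 0.04 m or angle between any of flat_can, soup_can, bean_can, small_can, jar, carton, fish_can's own z axis and vertical above 0.5 rad).
It also fails if it takes over 72 s, if anything falls off the work surface, if the arm or the gripper's body presses on something with over 40 N, if the wrist force passes 120 N, or if a joint passes its speed limit or range.

## Working session

There is one attempt and no reset: what is moved stays moved. The work goes in short steps, each a Python script; the robot and the scene stay as the last script left them, time stands still between calls to the robot, and variables do not carry over. Pictures are saved under pics/ and viewed, about 8 in all and at most 12, crops included, and the job is handed in when it is done.

```bash
mkdir -p pics; ls; cat > h.py <<'E'
from workcell import *
import numpy as np, cv2
def snap(name,fn=None):
    c=read_camera(name)
    if fn: cv2.imwrite('pics/'+fn,cv2.cvtColor(c['color'],cv2.COLOR_RGB2BGR))
    return c
def ray(c,uv,T=None):
    K=np.array(c['mtx']);k=c['k1']
    d=np.array([(uv[0]-K[0,2])/K[0,0],(uv[1]-K[1,2])/K[1,1]])
    s=d.copy()
    for _ in range(20): s=d/(1+k*(s@s))
    v=np.array([s[0],s[1],1.])
    if T is None:
        R=cv2.Rodrigues(np.array(c['rvec'],float))[0];t=np.array(c['tvec']).ravel()
        return -R.T@t,R.T@v
    return T[:3,3],T[:3,:3]@v
def onz(c,uv,z,T=None):
    o,v=ray(c,uv,T);return o+v*(z-o[2])/v[2]
def toolT():
    T=np.eye(4);T[:3,:3]=get_orientation();T[:3,3]=get_tcp_pos();return T
def proj(c,p):
    K=np.array(c['mtx']);R=cv2.Rodrigues(np.array(c['rvec'],float))[0]
    q=R@np.array(p)+np.array(c['tvec']).ravel();s=q[:2]/q[2];s=s*(1+c['k1']*(s@s))
    return K[:2,:2]@s+K[:2,2]
E
python3 - <<'E'
from h import *
a=snap('scene','s0.png');b=snap('top','t0.png')
print(a['mtx'],a['k1'],b['mtx'],b['k1'],get_time_s(),tips_ahead,get_orientation())
for c in(a,b): print(ray(c,(280,210)))
E
```

```text
pics
[[472.54089351   0.         284.09404086]
 [  0.         472.54089351 206.65292111]
 [  0.           0.           1.        ]] -0.12237497722716285 [[407.55005067   0.         279.87950252]
 [  0.         407.55005067 199.86844193]
 [  0.           0.           1.        ]] -0.07512343071504307 0.1 0.019 [[-5.29411333e-04  3.50213131e-01  9.36669890e-01]
 [-1.42373430e-03  9.36668808e-01 -3.50213531e-01]
 [-9.99998846e-01 -1.51897607e-03  2.72736555e-06]]
(array([1.30278798, 0.16446638, 0.90716218]), array([-0.64877105, -0.14958384, -0.74622117]))
(array([0.38490979, 0.00217732, 1.21601894]), array([ 0.08760238,  0.00694104, -0.99644157]))
```

View pics/s0.png

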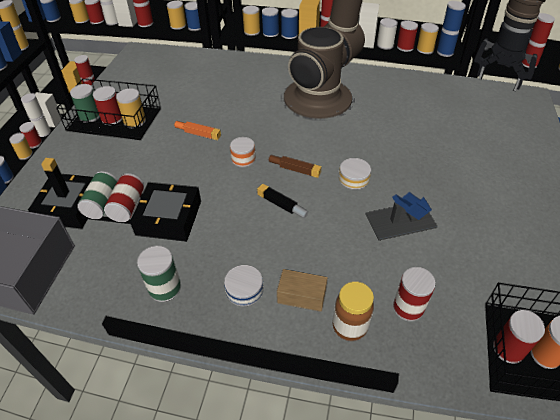

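View pics/t0.png

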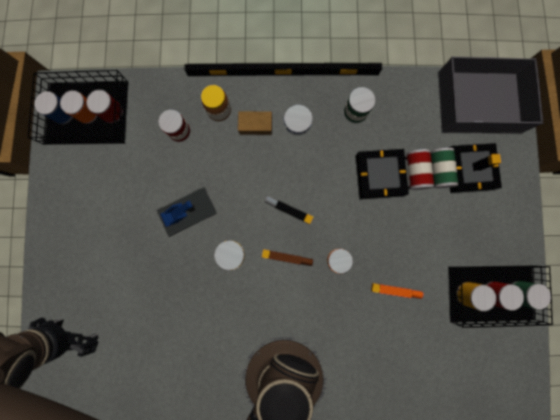

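Scene and top pictures: three bar-shaped things in the top view are orange (398,291), brown (287,257) and black with a yellow head and steel foot (290,210). The last fits the description. The rest is at (187,212) and the rack's empty foot at (382,173). I'll confirm with an enlarged mosaic.

```bash
python3 - <<'E'
import cv2,numpy as np
t=cv2.imread('pics/t0.png');s=cv2.imread('pics/s0.png')
def cr(i,x,y,w=80,h=60): return cv2.resize(i[y:y+h,x:x+w],(400,300),interpolation=cv2.INTER_CUBIC)
m=np.vstack([np.hstack([cr(t,250,180),cr(t,147,182)]),np.hstack([cr(t,342,143),cr(s,355,185,88,66)])])
cv2.imwrite('pics/m0.png',m)
E
```

```text
(no output)
```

View pics/m0.png

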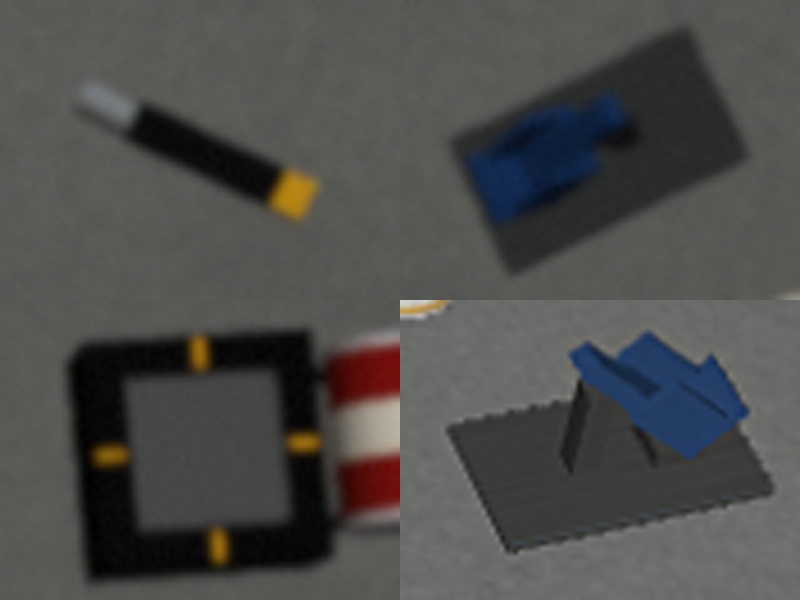

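Confirmed: the crop shows a black bar with a yellow head at about (309,218) and a steel foot at about (268,199). The rest's pocket is at the left-lower end of the base plate, and its rail rises to the right and up. Next I'll measure from both fixed views.

```bash
cat > m1.py <<'E'
from h import *
def blobs(m,amin=5):
    n,l,s,ce=cv2.connectedComponentsWithStats(m.astype(np.uint8));return [(ce[i],s[i,4],l==i) for i in range(1,n) if s[i,4]>=amin]
def inbox(sh,x,y,w,h):
    m=np.zeros(sh[:2],bool);m[y:y+h,x:x+w]=1;return m
t=read_camera('top');s=read_camera('scene')
for nm,c,pb,rb,kb in(('top',t,(255,185,70,50),(152,182,70,58),(350,143,62,60)),('scene',s,(245,175,75,50),(360,185,85,60),(130,180,75,65))):
    im=c['color'];hsv=cv2.cvtColor(im,cv2.COLOR_RGB2HSV);H,S,V=[hsv[...,i].astype(int) for i in range(3)]
    yel=(S>130)&(V>110)&(H>15)&(H<35)
    m=inbox(im.shape,*pb)
    b=max(blobs(m&yel),key=lambda q:q[1]);print(nm,'head',b[0],b[1],onz(c,b[0],.016))
    st=blobs(m&(V>115)&(S<60));b2=max(st,key=lambda q:q[1]);print('steel',b2[0],b2[1],onz(c,b2[0],.016))
    bl=blobs(m&(V<45));b3=max(bl,key=lambda q:q[1]);print('black',b3[0],b3[1],onz(c,b3[0],.016))
    m=inbox(im.shape,*kb)
    for q in blobs(m&yel): print('mark',q[0],q[1],onz(c,q[0],.054))
    g=blobs(m&(V>60)&(V<130)&(S<60),150)
    for q in g: 
        r=cv2.minAreaRect(np.argwhere(q[2])[:,::-1].astype(np.float32));print('plate',q[0],q[1],onz(c,q[0],.05))
    m=inbox(im.shape,*rb)
    bg=np.median(V[m]);blue=(H>100)&(H<130)&(S>120)
    d=m&((V<72)|blue);q=max(blobs(d),key=lambda q:q[1])
    r=cv2.boxPoints(cv2.minAreaRect(np.argwhere(q[2])[:,::-1].astype(np.float32)))
    print('rest',q[1],bg,[(p.round(1),onz(c,p,.006).round(4)) for p in r])
E
python3 m1.py
```

```text
top head [308.34482759 218.5862069 ] 58 [ 0.46467666 -0.07294488  0.016     ]
steel [271.07692308 199.61538462] 26 [0.52140034 0.03688798 0.016     ]
black [290.21940928 210.2742616 ] 237 [ 0.48948043 -0.01965469  0.016     ]
mark [381.5 153. ] 10 [ 0.65272428 -0.28650035  0.054     ]
mark [402.30769231 171.        ] 13 [ 0.59928881 -0.34567146  0.054     ]
mark [363.5 173.5] 8 [ 0.59213726 -0.23190775  0.054     ]
mark [385.5 192. ] 10 [ 0.5378763  -0.29425382  0.054     ]
plate [374.11239964 170.61284567] 1121 [ 0.60130368 -0.26401069  0.05      ]
plate [382.93341404 172.63196126] 826 [ 0.59528888 -0.28967651  0.05      ]
rest 1652 86.0 [(array([155. , 209.5], dtype=float32), array([0.494 , 0.3868, 0.006 ])), (array([203.9, 185.6], dtype=float32), array([0.5657, 0.2397, 0.006 ])), (array([217.4, 213.4], dtype=float32), array([0.4819, 0.1976, 0.006 ])), (array([168.5, 237.2], dtype=float32), array([0.4109, 0.3434, 0.006 ]))]
scene head [261.55 189.65] 80 [ 0.46757969 -0.07687915  0.016     ]
steel [299.         210.62637363] 91 [0.52048964 0.03326257 0.016     ]
black [279.22025316 199.48101266] 395 [ 0.49287118 -0.02381074  0.016     ]
mark [171.2 187. ] 15 [ 0.53974157 -0.29558491  0.054     ]
mark [142.92857143 200.64285714] 14 [ 0.59901905 -0.34873205  0.054     ]
mark [186.  205.5] 14 [ 0.59280788 -0.23609281  0.054     ]
mark [157.1875 220.4375] 16 [ 0.6528432  -0.28821388  0.054     ]
plate [178.19354839 218.14285714] 1302 [ 0.63248753 -0.24255736  0.05      ]
plate [164.4424581  204.10167598] 895 [ 0.59585235 -0.29276737  0.05      ]
rest 1989 106.0 [(array([363.1, 202. ], dtype=float32), array([0.4488, 0.1898, 0.006 ])), (array([427.9, 187.8], dtype=float32), array([0.3615, 0.3572, 0.006 ])), (array([436.6, 227.7], dtype=float32), array([0.4991, 0.3795, 0.006 ])), (array([371.9, 241.8], dtype=float32), array([0.5758, 0.2232, 0.006 ]))]
```

```bash
cat >> h.py <<'E'
RX=np.array([.438,-.899,0]);RX/=np.linalg.norm(RX)   # rest +x
RY=np.array([-RX[1],RX[0],0])
def fr(x,y):
    x=np.array(x,float);x/=np.linalg.norm(x);y=np.array(y,float);y-=x*(x@y);y/=np.linalg.norm(y)
    return np.column_stack([x,y,np.cross(x,y)])
def pos(p,R): return solve_ik(list(p),R)
DN=[0,0,-1.]
E
python3 - <<'E'
from h import *
c=read_camera('wrist');print(c['tool_from_camera'],c['mtx'],c['k1'])
s=2**-.5
seat=np.array([.488,.292,.030])-RX*.045
p=s*RX+s*np.array([0,0,1]);n=-s*RX+s*np.array([0,0,1])
for sg in(1,-1):
    print('view',pos([.46,.29,.30],fr(DN,sg*RY)))
    print('place',pos(seat+p*.088+n*.023,fr(-n,sg*RY)),pos(seat+p*.088+n*.12,fr(-n,sg*RY)))
    print('regrasp',pos(seat+p*.12+n*.012,fr(-p,sg*RY)),pos(seat+p*.22+n*.012,fr(-p,sg*RY)))
a=np.array([-.0548,-.110,0]);j=[a[1],-a[0],0]
for sg in(1,-1):
    print('pick',pos([.495,-.015,.023],fr(DN,sg*np.array(j))))
for k in range(0,180,30):
    y=[np.cos(np.radians(k)),np.sin(np.radians(k)),0];print('rack',k,pos([.596,-.291,.18],fr(DN,y)))
E
```

```text
[[ 5.76200711e-04 -2.96108520e-01  9.55154130e-01 -1.59543580e-01]
 [ 9.99999781e-01  4.81766162e-04 -4.53901110e-04  3.26426139e-04]
 [-3.25756954e-04  9.55154182e-01  2.96108733e-01 -7.51525302e-02]
 [ 0.00000000e+00  0.00000000e+00  0.00000000e+00  1.00000000e+00]] [[297.94640151   0.         274.26526393]
 [  0.         297.94640151 208.2180615 ]
 [  0.           0.           1.        ]] -0.05935096481414777
view [0.56249793 0.18048189 0.21409453 1.60440897 0.         1.67993251]
place [ 0.89669765  0.49223788 -0.00641709  1.47735737 -0.69286964  2.16217662] [ 0.99077401  0.54153433  0.21648938  1.71888528 -0.65282178  2.27106901]
regrasp [ 0.10798734  0.41600048 -0.07975796  1.40147518  0.72796423  1.1001117 ] [0.00211421 0.45947281 0.13438631 1.65693495 0.68972888 0.9699906 ]
view [ 0.56249793  0.18048189  0.21409453  1.60440897  0.         -1.46166014]
place [ 0.89669765  0.49223788 -0.00641709  1.47735737 -0.69286964 -0.97941604] [ 0.99077401  0.54153433  0.21648938  1.71888528 -0.65282178 -0.87052364]
regrasp [ 0.10798734  0.41600048 -0.07975796  1.40147518  0.72796423 -2.04148095] [ 2.11420836e-03  4.59472807e-01  1.34386309e-01  1.65693495e+00
  6.89728876e-01 -2.17160206e+00]
pick [-0.03029376  0.14358901 -0.44741252  0.9797948   0.         -1.13889808]
pick [-0.03029376  0.14358901 -0.44741252  0.9797948   0.          2.00269457]
rack 0 [-0.45420757  0.3962059   0.23744913  1.41203956  0.          1.11658876]
rack 30 [-0.45420757  0.3962059   0.23744913  1.41203956  0.          0.59298999]
rack 60 [-0.45420757  0.3962059   0.23744913  1.41203956  0.          0.06939121]
rack 90 [-0.45420757  0.3962059   0.23744913  1.41203956  0.         -0.45420757]
rack 120 [-0.45420757  0.3962059   0.23744913  1.41203956  0.         -0.97780634]
rack 150 [-0.45420757  0.3962059   0.23744913  1.41203956  0.         -1.50140512]
```

```bash
python3 - <<'E'
from h import *
import pickle
movep(list(np.array([.488,.292,.22])-.04*RX),fr(DN,RY))
T=toolT();c=snap('wrist','w1.png');c['T']=T@c['tool_from_camera'];pickle.dump(c,open('w1.pkl','wb'));print(get_time_s())
cv2.imwrite('pics/w1c.png',cv2.resize(cv2.cvtColor(c['color'],cv2.COLOR_RGB2BGR)[80:380,80:480],(800,600)))
E
```

```text
1.55
```

View pics/w1c.png

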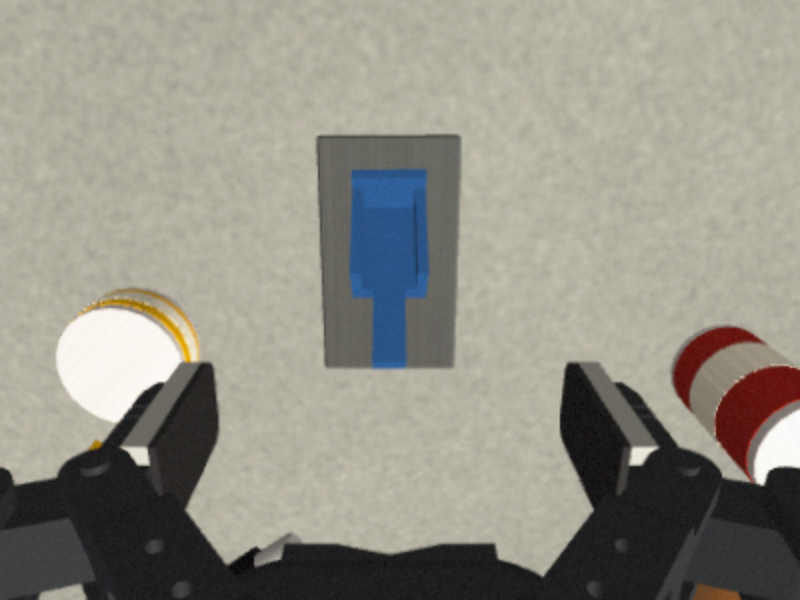

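```bash
python3 - <<'E'
from h import *
import pickle
c=pickle.load(open('w1.pkl','rb'));T=c['T']
f=lambda x,y:(80+x/2,80+y/2)
s=2**-.5
P={}
for n,p,z in[('b1',(317,135),.008),('b2',(461,135),.008),('b3',(455,367),.008),('b4',(325,367),.008),('seatL',(362,208),.03),('seatR',(414,208),.03),('endL',(373,367),.03+.096*s),('endR',(406,367),.03+.096*s)]:
    P[n]=onz(c,f(*p),z,T);print(n,P[n].round(4))
for a,b in(('b1','b2'),('b2','b3'),('b4','b1')):print(a,b,np.linalg.norm(P[b]-P[a]))
ctr=sum(P[k] for k in('b1','b2','b3','b4'))/4
d=P['b3']-P['b2']+P['b4']-P['b1'];print('ctr',ctr,'dir',(d/np.linalg.norm(d))[:2])
w=P['b1']-P['b2'];print('ydir',w/np.linalg.norm(w))
se=(P['seatL']+P['seatR'])/2;en=(P['endL']+P['endR'])/2;print('seat',se,'end',en,'len',np.linalg.norm(en-se),'off',(se-ctr)@RX,(se-ctr)@RY)
# blue pixels for exact end
E
```

```text
b1 [0.4136 0.3439 0.008 ]
b2 [0.4933 0.3829 0.008 ]
b3 [0.5645 0.241  0.008 ]
b4 [0.4833 0.2013 0.008 ]
seatL [0.457  0.3194 0.03  ]
seatR [0.485  0.3331 0.03  ]
endL [0.4949 0.2597 0.0979]
endR [0.5105 0.2674 0.0979]
b1 b2 0.08871855450484967
b2 b3 0.15877003665746023
b4 b1 0.1587981872118505
ctr [0.4886829  0.29229702 0.008     ] dir [ 0.44365645 -0.89619694]
ydir [-0.89817812 -0.43963174  0.        ]
seat [0.47100762 0.32627014 0.03      ] end [0.50271257 0.26353203 0.09788225] len 0.0977203889773271 off -0.038282744516830294 -0.0010098308053114226
```

```bash
sed -i 's/^RX=np.array.*/RX=np.array([.442,-.897,0]);RX\/=np.linalg.norm(RX)/' h.py; cat >> h.py <<'E'
SEAT=np.array([.4717,.3264,.030]);_s=2**-.5
UZ=np.array([0,0,1.]);PA=_s*(RX+UZ);PN=_s*(UZ-RX)
E
python3 - <<'E'
from h import *
import pickle
a=np.array([-.447,-.894,0]);y=-np.array([a[1],-a[0],0])
R=fr(DN,y);print(R[:,2])
movep(list(np.array([.491,-.022,.19])-.04*a),R)
T=toolT();c=snap('wrist');c['T']=T@c['tool_from_camera'];pickle.dump(c,open('w2.pkl','wb'));print(get_time_s())
cv2.imwrite('pics/w2c.png',cv2.resize(cv2.cvtColor(c['color'],cv2.COLOR_RGB2BGR)[80:380,80:480],(800,600)))
E
```

```text
[-0.4472136  -0.89442719 -0.        ]
2.8083
```

View pics/w2c.png

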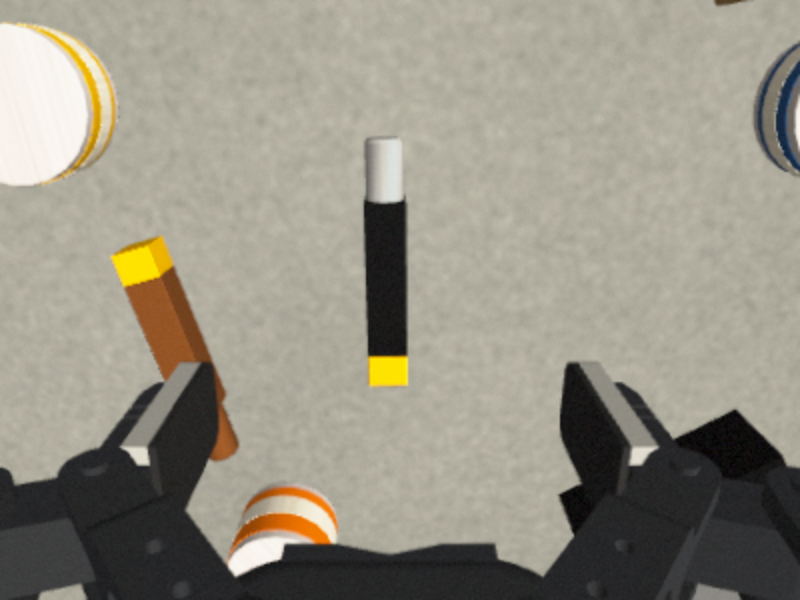

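```bash
cat >> h.py <<'E'
GR=.088
E
python3 - <<'E'
from h import *
import pickle
c=pickle.load(open('w2.pkl','rb'));T=c['T'];f=lambda x,y:(80+x/2,80+y/2)
q=[onz(c,f(*p),.024,T) for p in((365,201),(406,201),(369,386),(409,386))]
sh=(q[0]+q[1])/2;hd=(q[2]+q[3])/2;L=np.linalg.norm(hd-sh);a=(hd-sh)/L
print('len(115)',L,'w',np.linalg.norm(q[1]-q[0]),a)
mid=(sh+hd)/2; foot=mid-a*(.0575+.035); g=foot+a*GR; print('foot',foot,'grip',g)
R=fr(DN,-np.array([a[1],-a[0],0]))
movep([g[0],g[1],.09],R)
movel([g[0],g[1],.023],feed=.08,force_limit=15)
print(get_tcp_pos(),get_ft_force())
gripper_to(.015);print(get_gripper_width(),get_ft_force(),get_time_s())
movel([g[0],g[1],.15]);wait(.2);print(get_gripper_width(),get_ft_force(),get_moment(),get_time_s())
c=snap('wrist','w3.png');cv2.imwrite('pics/w3.png',cv2.resize(cv2.cvtColor(c['color'],cv2.COLOR_RGB2BGR)[80:380,80:480],(800,600)))
E
```

```text
len(115) 0.1159241154124316 w 0.022828228145600506 [-0.42989153 -0.90288054  0.        ]
foot [0.52600301 0.05283509 0.024     ] grip [ 0.48817255 -0.02661839  0.024     ]
[ 0.48861432 -0.02663632  0.02349475] [-0.6322811  -0.0572761  -0.25560047]
0.014863323206234038 [ 0.56563164  0.62473065 -0.18332115] 4.9833
0.014929799491386052 [ 0.05583197 -0.05381092 -0.42198972] [ 0.01956455 -0.04608156 -0.04518539] 6.1833
```

View pics/w3.png

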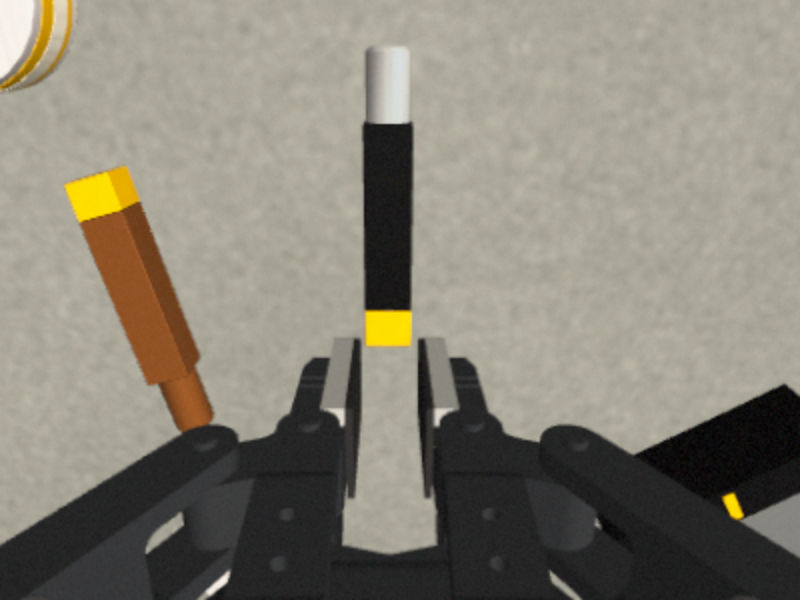

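The gripper closed to 15 mm and missed; the post still lies untouched under the pads, with its foot at crop (388,47) and head at (388,345). In the picture the fingertip faces work out at about 22 mm *behind* the reported TCP instead of 19 mm ahead, so the stated tool length looks about 40 mm off. I'll check that by touching the table beside the post.

```bash
python3 - <<'E'
from h import *
R=get_orientation();p=np.array(get_tcp_pos())+.055*R[:,1];p[2]=.06
movel(list(p),feed=.2)
f0=get_ft_force()
hit=movel([p[0],p[1],-.035],feed=.05,force_limit=6)
print(hit,get_tcp_pos(),np.array(get_ft_force())-f0,get_gripper_width())
movel([p[0],p[1],.08],feed=.2);print(get_time_s())
E
```

```text
True [ 0.53711854 -0.05021084 -0.01708681] [0.28146444 0.01317067 5.75271023] 0.015070044578252943
8.9333
```

The table was touched at TCP z = −0.017, so the real fingertips stand about 17 mm behind the reported TCP. The tool is 36 mm shorter than stated, and I'll correct every grasp for that.

```bash
cat >> h.py <<'E'
OFF=.036
def gp(g,R): return list(np.array(g)+OFF*R[:,0])
E
python3 - <<'E'
from h import *
g=np.array([.48817,-.02662,.023]);a=np.array([-.42989,-.90288,0])
R=fr(DN,-np.array([a[1],-a[0],0]))
gripper_to(.06)
movep(gp(g+UZ*.06,R),R)
print(movel(gp(g,R),feed=.08,force_limit=12),get_tcp_pos())
gripper_to(.015);print(get_gripper_width(),get_ft_force())
movel(gp(g+UZ*.13,R));wait(.2);print(get_gripper_width(),get_ft_force(),get_moment(),get_time_s())
for n,gg,RR in(('place',SEAT+PA*GR+PN*.023,fr(-PN,RY)),('pre',SEAT+PA*(GR+.01)+PN*.08,fr(-PN,RY)),('re',SEAT+PA*.122+PN*.012,fr(-PA,RY)),('repre',SEAT+PA*.21+PN*.012,fr(-PA,RY))):
    print(n,gp(gg,RR),solve_ik(gp(gg,RR),RR))
c=snap('wrist','w4.png');cv2.imwrite('pics/w4.png',cv2.resize(cv2.cvtColor(c['color'],cv2.COLOR_RGB2BGR)[80:380,80:480],(800,600)))
E
```

```text
False [ 0.48862495 -0.02667058 -0.01260875]
0.02253998189315466 [-0.55164032 -0.11775045  5.09724561]
0.022706283147826634 [-0.13280645 -0.06976595 -1.8724692 ] [-0.03241918 -0.01035172 -0.01756007] 12.3333
place [np.float64(0.5032670870842821), np.float64(0.26233738209366286), np.float64(0.08303300858899107)] [ 0.84918607  0.47374005 -0.0895277   1.3719323  -0.71239122  2.09903714]
pre [np.float64(0.48857745250050727), np.float64(0.29214869933720594), np.float64(0.13040916292848978)] [ 0.89818522  0.47908255  0.02337641  1.51802543 -0.69404302  2.15860846]
re [np.float64(0.4948283608340284), np.float64(0.2794630324250599), np.float64(0.09929646455628166)] [ 0.13583158  0.4187434  -0.12929912  1.32924813  0.73523857  1.12996223]
repre [np.float64(0.5223323575015217), np.float64(0.22364609801161764), np.float64(0.16152186130069784)] [0.04058037 0.44673751 0.0461589  1.55524258 0.70291031 1.01083501]
```

View pics/w4.png

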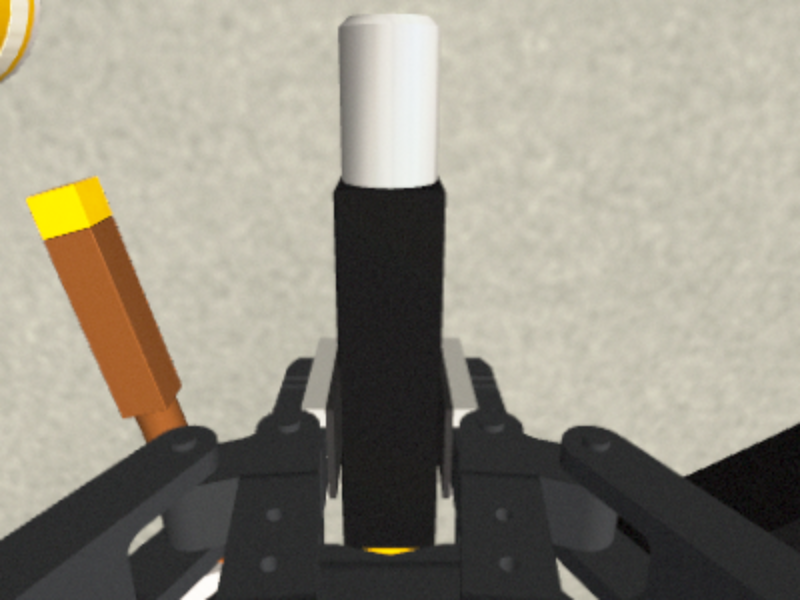

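Post is gripped level: foot end at crop (388,15), shoulder at y≈183, both matching an 88 mm grip. On to the rest.

```bash
python3 - <<'E'
from h import *
R=fr(-PN,RY)
P=lambda along,n: SEAT+PA*along+PN*(n-.0246)   # TCP for foot offset along, centreline n off rail
A=.087
T=get_tcp_pos();movel([T[0],T[1],.2],feed=.2)
movep(list(P(A+.008,.075)+UZ*.1),R)
movep(list(P(A+.008,.075)),R)
print(get_ft_force())
print('down',movel(list(P(A+.008,.0115)),feed=.05,force_limit=8));p=np.array(get_tcp_pos());print('n',(p-SEAT)@PN+.0246,'al',(p-SEAT)@PA-A,'y',(p-SEAT)@RY,get_ft_force())
print('slide',movel(list(p-PA*.016),feed=.03,force_limit=8));p=np.array(get_tcp_pos());print('n',(p-SEAT)@PN+.0246,'al',(p-SEAT)@PA-A,'y',(p-SEAT)@RY,get_ft_force(),get_time_s())
c=snap('wrist','w5.png');cv2.imwrite('pics/w5.png',cv2.resize(cv2.cvtColor(c['color'],cv2.COLOR_RGB2BGR)[80:380,80:480],(800,600)))
E
```

```text
[-0.35372975  0.41800364 -1.90063031]
down True
n 0.013245359985431042 al 0.008010867242847941 y -0.00021612750246780235 [-2.29905387  2.42098876  5.22623811]
slide True
n 0.01328162396558759 al -0.00046945354913111026 y 4.5004103576628595e-05 [-0.03188833 -0.37777823  3.44276395] 16.275
```

View pics/w5.png

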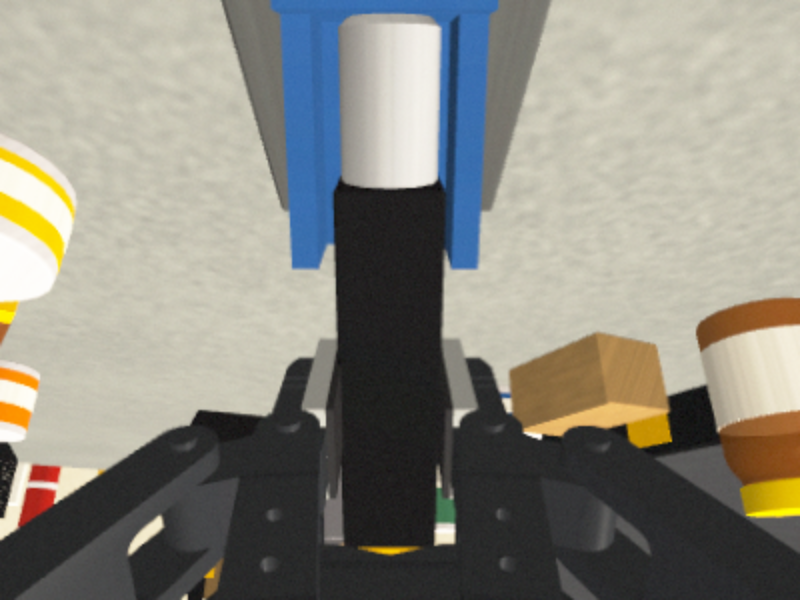

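The post sits squarely in the pocket with its spigot at the stop: the foot end is at (390,20), between the cheeks at x≈300 and 465. Release and regrasp along its axis.

```bash
python3 - <<'E'
from h import *
gripper_to(.05);wait(.5);print(get_gripper_width(),get_ft_force())
p=np.array(get_tcp_pos());movel(list(p+PN*.09),feed=.15);print(get_ft_force())
p=np.array(get_tcp_pos());movel([p[0],p[1],.27],feed=.25)
R=fr(-PA,RY)
g=lambda al:SEAT+PA*al+PN*.013
movep(gp(g(.215)+UZ*.12,R),R)
c=snap('wrist','w6.png');cv2.imwrite('pics/w6.png',cv2.resize(cv2.cvtColor(c['color'],cv2.COLOR_RGB2BGR)[80:380,80:480],(800,600)));s=snap('scene','s6.png')
print(get_time_s())
E
```

```text
0.050178588093362946 [-0.20336628 -0.57908406 -0.19571478]
[0.60453651 0.14550872 0.42434297]
19.9417
```

View pics/w6.png

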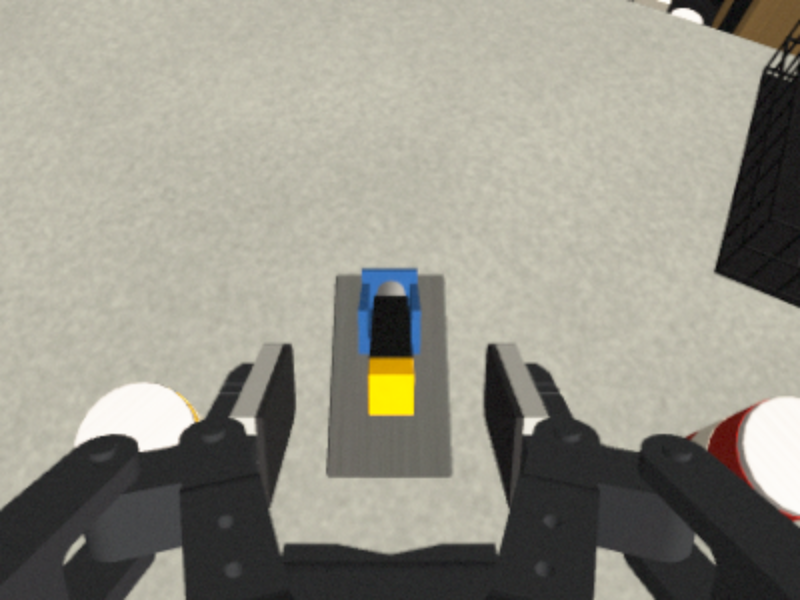

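The post leans in the rest, released: yellow head at (390,393), foot at (390,290) in the pocket. Regrasping.

```bash
cat >> h.py <<'E'
RKX=np.array([.9984,.057,0]);RKY=np.array([-.057,.9984,0]);RU=fr(DN,RKX)
WIN=np.array([.596,-.2905,.05]);LF=.086
E
python3 - <<'E'
from h import *
R=fr(-PA,RY);g=lambda al:SEAT+PA*al+PN*.013
gripper_to(.06)
movel(gp(g(.215),R),feed=.2)
print(movel(gp(g(.1215),R),feed=.1,force_limit=10),get_tcp_pos())
gripper_to(.015);print(get_gripper_width(),get_ft_force())
movel(gp(g(.1215+.085),R),feed=.12);wait(.2);print(get_gripper_width(),get_ft_force(),get_time_s())
movel(gp(g(.1215+.085)+UZ*.06,R),feed=.2)
movep(list(WIN+[0,0,LF+.05]),RU);print(get_gripper_width(),get_ft_force(),get_time_s())
c=snap('wrist','w7.png');cv2.imwrite('pics/w7.png',cv2.resize(cv2.cvtColor(c['color'],cv2.COLOR_RGB2BGR)[80:380,80:480],(800,600)))
E
```

```text
False [0.4947783  0.28028512 0.10013244]
0.023268394903527317 [ 0.23964098 -3.37506024  3.60771268]
0.023368308374294124 [-0.92168948 -0.43937717 -2.72516403] 23.5167
0.023407298670074267 [ 0.68578799  0.35544147 -2.00886895] 25.775
```

View pics/w7.png

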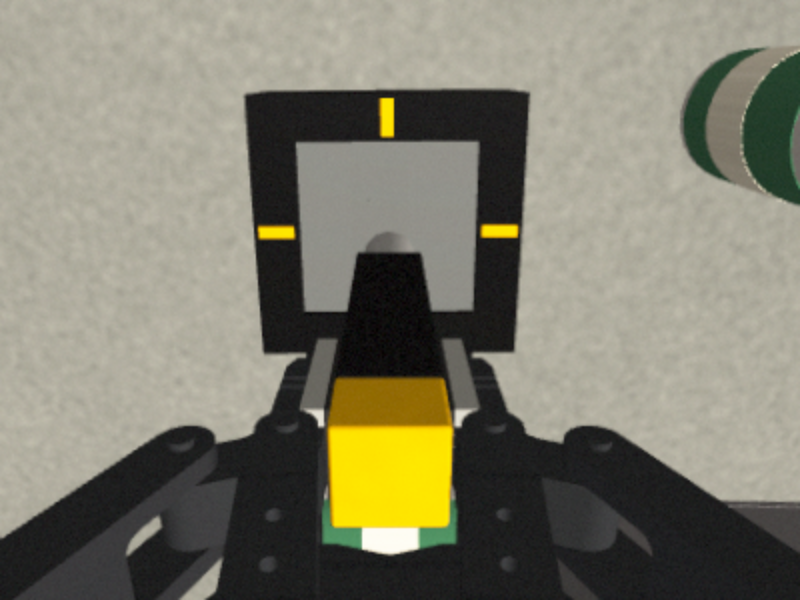

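The post hangs upright over the window. Rim marks are at (276,232), (499,231) and (387,117), which I'll use to refine the centre before probing a 3×3 grid.

```bash
cat >> h.py <<'E'
def probe(W,dx,dy,zp,lim=5,up=.002,dn=.004,feed=.02):
    """touch at rack offset dx,dy; zp = TCP z of plate contact; returns depth below it, side force"""
    q=W+RKX*dx+RKY*dy
    p=np.array(get_tcp_pos());movel([p[0],p[1],zp+up],feed=.08);movel([q[0],q[1],zp+up],feed=.08)
    f0=np.array(get_ft_force());h=movel([q[0],q[1],zp-dn],feed=feed,force_limit=lim)
    f=np.array(get_ft_force())-f0;p=np.array(get_tcp_pos());return h,zp-p[2],f@RKX,f@RKY,f[2]
E
python3 - <<'E'
from h import *
c=read_camera('wrist');T=toolT()@c['tool_from_camera'];f=lambda x,y:(80+x/2,80+y/2)
l,r,t=[onz(c,f(*p),.054,T) for p in((276,232),(499,231),(387,117))]
d=r-l;print(l,r,t,np.linalg.norm(d),d/np.linalg.norm(d));m=(l+r)/2
print('win',m,'top mark dist',(t-m)@RKX,(t-m)@RKY)
W=np.array([m[0],m[1],.05]);print((W-WIN)@RKX,(W-WIN)@RKY)
np.save('W.npy',W)
q=W
movel([q[0],q[1],.05+LF+.01],feed=.1)
f0=np.array(get_ft_force());h=movel([q[0],q[1],.05+LF-.008],feed=.02,force_limit=5)
print(h,get_tcp_pos(),np.array(get_ft_force())-f0,get_gripper_width(),get_time_s())
E
```

```text
[ 0.53986875 -0.29456008  0.054     ] [ 0.65259456 -0.28737761  0.054     ] [ 0.59272946 -0.23440127  0.054     ] 0.11295440241791477 [0.99797627 0.06358739 0.        ]
win [ 0.59623166 -0.29096884  0.054     ] top mark dist -0.00027223725269877303 0.056676692703104346
0.0002045618435377755 -0.00048129895906509537
True [ 0.59635941 -0.29103188  0.13685726] [0.21250964 0.06423351 6.95862195] 0.023461552673535654 26.9833
```

```bash
python3 - <<'E'
from h import *
W=np.load('W.npy');g=.0056
for dx,dy in((g,0),(g,g),(0,g),(-g,g),(-g,0),(-g,-g),(0,-g),(g,-g)):
    r=probe(W,dx,dy,.1369);print((dx,dy),r[0],np.round(r[1]*1e3,2),np.round(r[2:],2),round(get_time_s(),1),flush=True)
    if not r[0] or r[1]>.0012: break
E
```

```text
(0.0056, 0) True -0.16 [-0.11 -0.48  6.9 ] 27.7
(0.0056, 0.0056) True -0.2 [-0.74  0.56  7.87] 28.4
(0, 0.0056) True 0.04 [-0.34  0.06  7.21] 29.2
(-0.0056, 0.0056) False 4.12 [ 2.44 -3.58 -0.36] 30.1
```

It drops in at (−5.6, +5.6) mm. Wall forces say to shift slightly toward +x/−y; then push home.

```bash
python3 - <<'E'
from h import *
W=np.load('W.npy');zp=.1369
p=np.array(get_tcp_pos());q=p+RKX*.0007-RKY*.001
movel(list(q),feed=.02);print(get_ft_force())
h=movel([q[0],q[1],zp-.039],feed=.03,force_limit=20);p=np.array(get_tcp_pos());print(h,(zp-p[2])*1e3,get_ft_force(),get_gripper_width(),get_time_s())
c=snap('scene','s8.png')
cv2.imwrite('pics/s8.png',cv2.resize(cv2.cvtColor(c['color'],cv2.COLOR_RGB2BGR)[130:250,90:250],(800,600),interpolation=cv2.INTER_CUBIC))
E
```

```text
[ 1.12569341 -0.3985241  -1.43638055]
True 34.87310917569167 [-1.34113010e+00 -1.56553027e-03  5.31451070e+00] 0.02312305301277309 31.3917
```

View pics/s8.png

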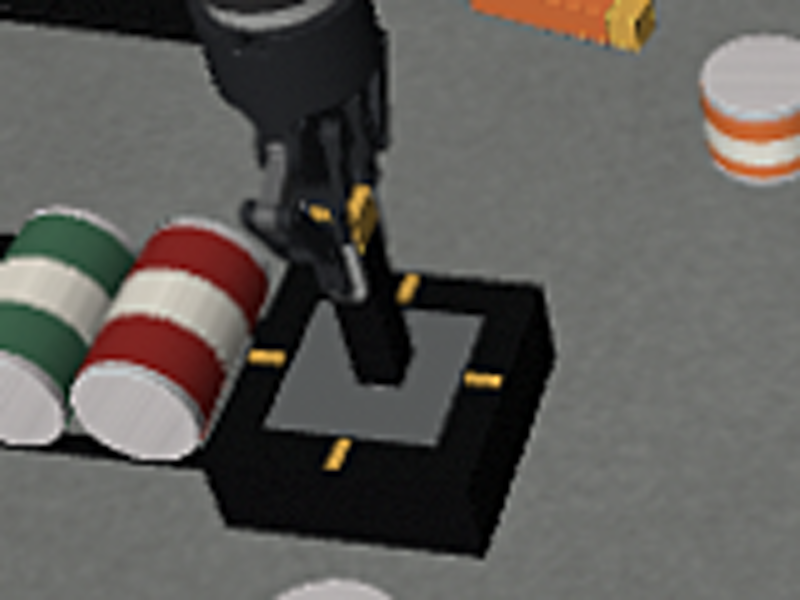

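Depth is 34.9 mm with the shoulder flush on the plate at (383,380). Release, back off and check.

```bash
python3 - <<'E'
from h import *
gripper_to(.06);wait(.3);p=np.array(get_tcp_pos())
movel(list(p+[0,0,.12]),feed=.12);wait(.3);print(get_ft_force(),get_time_s())
T=toolT();c=snap('wrist');cv2.imwrite('pics/w9.png',cv2.resize(cv2.cvtColor(c['color'],cv2.COLOR_RGB2BGR)[80:380,80:480],(800,600)))
s=snap('scene');t=snap('top')
for n,c in(('s',s),('t',t)):
    h=cv2.cvtColor(c['color'],cv2.COLOR_RGB2HSV).astype(int);e=proj(c,[p[0],p[1],.155]).round(1)
    m=(h[...,1]>130)&(h[...,2]>110)&(abs(h[...,0]-25)<10);ys,xs=np.nonzero(m);k=np.hypot(xs-e[0],ys-e[1])<9
    print(n,'expected head',e,'seen',xs[k].mean() if k.any() else None,ys[k].mean() if k.any() else None,k.sum())
E
```

```text
[-0.19071264  0.66669658  0.1244089 ] 33.6333
s expected head [158.8 172.5] seen 157.34615384615384 172.80769230769232 130
t expected head [391.6 167.2] seen 392.2371134020619 166.48453608247422 97
```

View pics/w9.png

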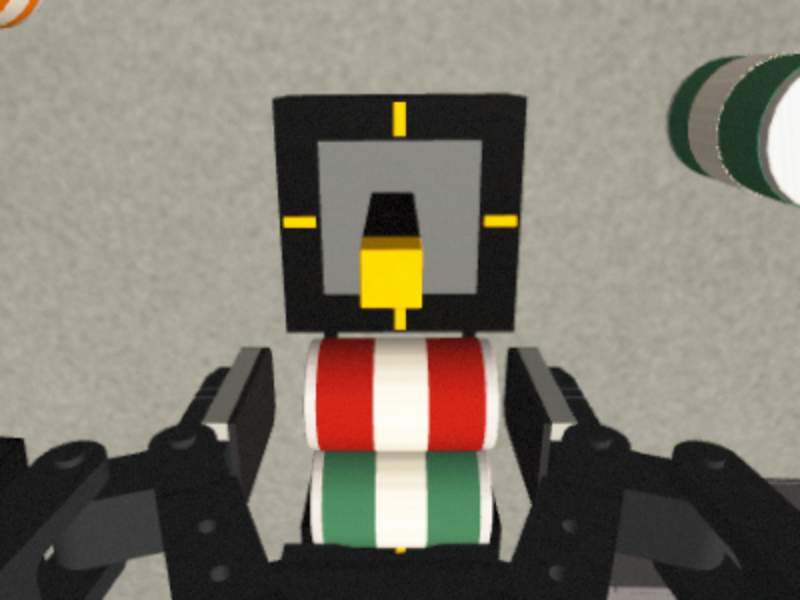

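The post stands upright, shoulder on the plate at (391,195) and head at (391,275), and the gripper is clear. Handing in.

```bash
python3 -c "
from workcell import *
sign_off();print(get_time_s())"
```

```text
the job is handed in; nothing more can be done
the job is handed in; nothing more can be done
```

The post stands upright and released, fully home in the rack's empty foot. I handed the job in at about 34 s of the 72 s allowed.

- **Picking up:** The first grasp closed on air. A touch on the table showed the real fingertips 17 mm behind the reported TCP, not 19 mm ahead as stated. I corrected every later grasp by 36 mm, and the second grasp held.
- **Slanted rest:** The post slid down to the stop and was let go. A wrist picture taken after backing off showed it leaning in the pocket. I then took it again along its own axis.
- **Finding the socket:** The spigot dropped in on the fifth touch, about 5.6 mm toward the rack's −x and 5.6 mm toward its +y from the window's centre.
- **Last checks:** The push stopped at 34.9 mm depth (35 mm is home). After release the head was seen within about 1.5 px of where it should be in both fixed cameras. The wrist force was near zero and the gripper was clear, about 120 mm above its release height.
- **Not checked:** I did not measure the bystanders again at the end. No unexpected contact showed up on the way.

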